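# Open the dust hatch of the connector inspection unit

## Task

The polished connectors go to inspection next: open the dust hatch on top of the light grey inspection unit. With the fingertips press the hatch down gently, once, at its orange thumb mark and let go, so that its push-push latch springs it part-way up, and stay off it for a full second to see that it stands; then push it back from its inner side, past upright, until it rests on its stop and stays there by itself. Do not pinch the hatch, push it shut again or touch the steel chuck in the port under it, and leave the unit and everything round it where they stand.

Things in the scene. Friction and masses are not known exactly. Their poses are not given: they have to be found in the camera images.
- scope: connector inspection unit, light grey case 230 x 190 mm, loose on rubber feet, 3.2 kg. Origin: centre of its underside; x runs from its front to the sloping display at its back, y to its left, z up; turned up to 0.3 rad. Deck 100 mm high; the display console (x beyond +38 mm) rises to 147 mm. Under the hatch a port, a pit 43 mm deep (x -97 to +6 mm, y -64 to +64 mm)
- hatch (a joint): hinge of the hatch (rad), a dark blue plate 93 mm deep, 120 wide, 6 thick on the deck: 0 latched shut, growing as it swings up and back. Pressed in it stops at -0.07; the latch lets go, on release, if it went beyond about -0.04. It then rises to 1.20 in about 1 s and stands leaning over the port. Short of upright (1.57) it sinks back to 1.20; past it, it falls slowly to its stop, 1.85
- thumb_mark (a point): centre of the round orange mark (21 mm, pale rim) on the hatch's upper face near its front left corner, over the latch; shut, 107 mm above the worktop, 82 mm from the hinge line, 36 mm left of the hatch's middle, 15 mm behind its front edge. Press straight down: about 2.5 N to 5.7 mm, then a firm stop. Its z is the face's outward normal
- hatch_edge (a point): point on the hatch's free edge, inner face, 97 mm from the hinge line, 20 mm right of the middle. At 1.20 rad it is 38 mm in front of the hinge line and 89 mm above it. An upright finger in front of it, tip 30 to 60 mm above the hinge line, moved along the unit's +x pushes the hatch back (1 to 3 N). Left of the middle (24 to 48 mm) the latch's wire hangs 24 mm from the inner face
- hatch_hinge (a point): middle of the hinge line, at the hatch's far edge, along the unit's y, 103 mm above the worktop; axes as the unit's
- follower (a joint): sideways position (m) of the latch's wire follower under the hatch, hidden while shut: 0 latched; -0.003 to -0.007 while pressed in, about 0 once sprung open; above +0.003 only while the hatch is being pushed shut again
- chuck_top (a point): top of the steel ferrule chuck in the port (foot 36 mm, neck 20 mm wide, 26 mm high), 17 mm below the deck: optics, not to be touched
- bottle_a: slim clear wash bottle with a spout, 69 mm wide, 248 mm tall, bystander; origin: centre of its underside
- film_box: flat clear box with a round polishing film in it, 129 x 119 x 27 mm, bystander; origin: centre of its underside
- cleaner_cassette: end-face cleaner, cream and black with a blue lever, 71 x 112 x 33 mm, bystander; origin: centre of its underside
- loupe: black loupe, 40 mm wide and high, bystander; origin: centre of its underside
- dropper_1: amber dropper bottle with a black teat, 30 mm wide, 92 mm tall, bystander; origin: centre of its underside
- tweezers_0: black tweezers lying flat, 14 x 127 x 10 mm, bystander; origin: centre of its underside

How it is judged:
By the outcome, as a careful person would: the job done as asked, in the order asked, and still so for the second after the job is handed in, with the robot touching nothing.
It also fails if it takes over 38 s, if anything falls off the work surface, if the arm or the gripper's body presses on something with over 40 N, if the wrist force passes 120 N, or if a joint passes its speed limit or range.

## Robot

A 6-joint arm with a two-finger parallel gripper is mounted at the origin on a cart in front of the work surface, level with it; the furniture and walls round the work are solid. World frame = base frame: x ahead of the robot, y to its left, z up, the work surface at z = 0. Lengths are in m, angles in rad, forces in N, time in s.
With the tool pointing down it reaches from about 0.375 to 0.9 m from the base axis. Payload 3.1 kg.
Tool frame: the origin (TCP) lies at the very end of the fingers, on their centre line; the grasp point (between the pads) lies 19 mm behind it; z points along the fingers, y is the direction in which the jaws open and shut (so a half turn about z gives the same grasp; the last joint's range is limited). The gripper opens to 87 mm and grips with 3 to 60 N. Pads are 19 mm wide; open, the fingers measure 117 mm over their backs; the gripper's body (75 mm by 190 mm) begins 51 mm behind the grasp point.
Start: joints at [-1.387, 0.527, 1.433, -0, 1.181, -0.178], TCP at [0.221, -0.585, 0.223] pointing down, gripper open.
Joint ranges: [-3.08, 3.08], [-0.75, 2.2], [0.22, 2.44], [-1.43, 4.57], [0, 2.65], [-2.85, 2.85]. Speed limits (rad/s): [2.79, 2.79, 3.14, 3.14, 3.14, 3.14].

## Interface

Orientations are given as a unit quaternion [x, y, z, w].
In Python, from rig import robot gives the robot as it stands. The module is installed in compiled form; this text tells all that it offers.
- The arm moves only by the tool send_rows, never from a script. Its argument "deltas" is a list of rows, each an object of numbers: "tx", "ty", "tz": the shift along the tool's x, y, z in cm; "rx", "ry", "rz": the turn, a rotation vector about the tool's x, y, z in rad. A call has 1 to 5 rows; each row is the pose to reach, as a shift and turn from the pose commanded when the call began, along the tool's axes at that moment; what a row does not reach only later rows make up. A row lasts 1/12 s, in which the tool goes at most 41.7 mm and 7.16 degrees, less where a joint would pass 70% of its speed; a pose out of reach is approached as far as the arm can. A call with a gripper value outside its range is refused whole. "claw" is the finger opening in cm, from 0 to 8.7, set as the call begins (left out, the last holds). The fingers move at their own pace and stop on an object; "squeeze" is the grip in N (left out, the last holds). Time passes only in rows, so rows that repeat a pose let the fingers close. It gives the time, the measured TCP pose, the force and the opening at its end, in the units of the state.
- robot.get_obs(): the state, without advancing time (a new reading comes with each control period).
- robot.camera(name): name is "side" or "top"; returns a dict with "color" (400x640x3 uint8, red, green, blue), "z_map" (400x640 float32, m along the optical axis (not along the pixel's ray), 0 where there is no reading), "intrinsics" (3x3 intrinsics, pixels), "R" (3x3) and "t" (3): a world point X has camera coordinates R X + t. Camera axes: x right, y down, z forward; pixel columns grow to the right and rows downward; lengths in m; the calibration is good to about 2 mm. A picture is of the moment at which its call begins.
- robot.hand_in(): hands the job in, once; it reports no verdict.
Trained networks look in the newest picture that a camera, given by its name, has taken for a name from the list of things; names that differ only in an ending like _2 or _b are one class to them, and where a whole thing is asked for, a point or a joint stands for the part that bears it (a point fixed in the world has none). Each returns a list of dicts, best first, with "p" (0 to 1); they miss things now and then, are a little off and sometimes report something else, mostly with a low value. They report only what shows in the picture. A call takes as long as a camera call.
- robot.outline_of(label, camera): "pixels" (400x640 bool, what is visible of it) and "xy" ([column, row] in pixels, amid what is visible of it).
- robot.tip_of(label, camera): "xy" ([column, row] in pixels: a listed point, or the origin of a listed thing).
The state is a dict: "time": time; "q": joint angles; "joint_velocities": joint speeds; "joint_torque": joint torques, N m; "position": TCP position; "tool_rot": TCP orientation; "ft_force": force on the tool from outside, world axes, zero at the start; "moment": the same for the moment, N m; "grip_width": finger opening in m.
Only numpy, scipy, OpenCV 4.12 (cv2) and the standard library are available. Lean on these libraries where they do the work, as an engineer would, in place of code of your own. Each camera call takes 0.05 s, during which the arm holds its last target.

## Working session

There is one attempt and no reset: what is moved stays moved. The work goes in short steps, Python scripts to look and compute and a tool call to move; the robot and the scene stay as the last step left them, time stands still between calls to the robot, and variables do not carry over. Pictures are saved under pics/ and viewed, and the job is handed in when it is done.

Besides the shell and the picture viewer there is one more tool, called as name(argument=value, ...) on one line, values as JSON. send_rows: Moves the arm, as the interface text tells. Its arguments: {"type":"object","properties":{"deltas":{"type":"array","items":{"type":"object","properties":{"tx":{"type":"number"},"ty":{"type":"number"},"tz":{"type":"number"},"rx":{"type":"number"},"ry":{"type":"number"},"rz":{"type":"number"}}}},"claw":{"type":"number"},"squeeze":{"type":"number"}},"required":["deltas"]}

```bash
mkdir -p pics; cat > h.py <<'E'
import numpy as np, cv2
from rig import robot
def cam(n):
    return robot.camera(n)
def w(c,xy,z=None):
    # back-project pixel with depth
    u,v=xy; K=c["intrinsics"]
    if z is None:
        p=c["z_map"][int(v)-1:int(v)+2,int(u)-1:int(u)+2]; p=p[p>0]; z=np.median(p) if len(p) else np.nan
    pc=np.array([(u-K[0,2])/K[0,0]*z,(v-K[1,2])/K[1,1]*z,z])
    return c["R"].T@(pc-c["t"])
def ray(c,xy,h):
    u,v=xy;K=c["intrinsics"]
    d=c["R"].T@np.array([(u-K[0,2])/K[0,0],(v-K[1,2])/K[1,1],1.]); o=-c["R"].T@c["t"]
    return o+d*(h-o[2])/d[2]
def save(c,n): cv2.imwrite("pics/"+n+".png",cv2.cvtColor(c["color"],cv2.COLOR_RGB2BGR))
E
python3 - <<'E'
from h import *
np.set_printoptions(precision=4,suppress=True)
print(robot.get_obs())
for n in("side","top"):
    c=cam(n); save(c,n+"0"); print(n,"cam at",-c["R"].T@c["t"])
    for l in("thumb_mark","hatch_hinge","hatch_edge","scope","chuck_top"):
        for r in robot.tip_of(l,n)[:2]: print(l,r["p"],r["xy"],w(c,r["xy"]))
    for l in("bottle_a","film_box","cleaner_cassette","loupe","dropper_1","tweezers_0"):
        for r in robot.outline_of(l,n)[:1]: print(l,r["p"],r["xy"],w(c,r["xy"]))
E
```

```text
{'time': 0.0, 'q': array([-1.3875,  0.5284,  1.4339,  0.    ,  1.1814, -0.1785]), 'joint_velocities': array([-0.0001,  0.0007,  0.0021,  0.0001,  0.0001,  0.002 ]), 'joint_torque': array([ -0.0004, -44.0045, -17.6593,   0.0633,   0.0582,  -0.0002]), 'position': array([ 0.2211, -0.5838,  0.2216]), 'tool_rot': array([ 0.9837,  0.1799,  0.    , -0.0011]), 'ft_force': array([ 0.0411, -0.493 ,  0.594 ]), 'moment': array([-0.0365,  0.0174,  0.0227]), 'grip_width': 0.08705217039075284}
side cam at [ 0.3529 -1.0513  0.7666]
thumb_mark 0.66 [310.4, 171.8] [0.4697 0.013  0.1035]
hatch_hinge 0.72 [346.4, 172.9] [0.5617 0.0032 0.0975]
hatch_edge 0.88 [310.8, 190.6] [ 0.4611 -0.064   0.0976]
scope 0.72 [344.1, 209.0] [ 0.5333 -0.1233  0.0769]
chuck_top 0.83 [332.9, 191.2] [ 0.5121 -0.0859  0.1052]
bottle_a 0.8 [307.3, 139.0] [0.4791 0.1581 0.121 ]
cleaner_cassette 0.61 [394.7, 288.8] [ 0.5997 -0.3518  0.0296]
loupe 0.64 [284.5, 324.8] [ 0.3658 -0.4149  0.0313]
dropper_1 0.53 [269.7, 175.2] [0.3669 0.1306 0.0298]
top cam at [ 0.2764 -0.1229  1.4146]
thumb_mark 0.57 [287.7, 201.1] [0.4675 0.0011 0.1072]
hatch_hinge 0.77 [297.1, 168.0] [ 0.5693 -0.027   0.0984]
hatch_edge 0.7 [309.6, 201.9] [ 0.4641 -0.0638  0.1049]
scope 0.72 [299.7, 177.1] [ 0.5399 -0.035   0.1045]
scope 0.43 [244.4, 243.3] [0.3482 0.1385 0.0557]
chuck_top 0.68 [303.1, 185.5] [ 0.5139 -0.045   0.1053]
bottle_a 0.7 [224.6, 201.8] [0.4609 0.1755 0.1641]
film_box 0.89 [397.0, 206.6] [ 0.455  -0.3337  0.0255]
cleaner_cassette 0.92 [397.6, 160.8] [ 0.6004 -0.3413  0.0319]
loupe 0.36 [423.6, 235.2] [ 0.3138 -0.2461  0.8221]
dropper_1 0.24 [297.9, 188.1] [ 0.5059 -0.0296  0.1078]
```

```bash
python3 - <<'E'
from h import *
for n in("side","top"):
    im=cv2.imread(f"pics/{n}0.png")
    cv2.imwrite(f"pics/{n}0b.png",cv2.resize(im[110:310,210:450] if n=="side" else im[110:270,190:430],None,fx=3.3,fy=3,interpolation=cv2.INTER_CUBIC))
E
```

```text
(no output)
```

View pics/side0b.png

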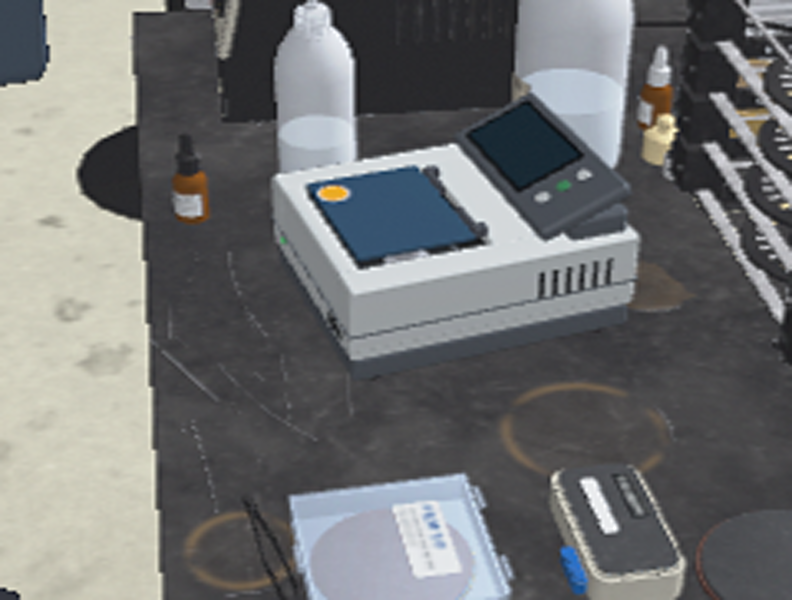

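View pics/top0b.png

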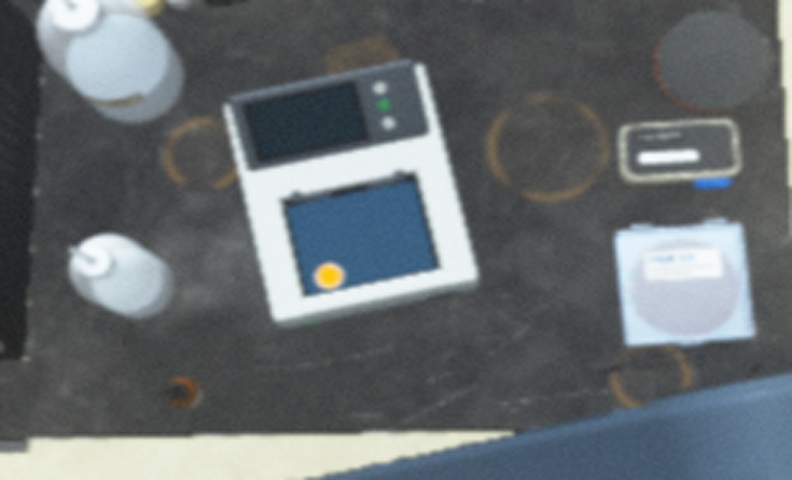

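View pics/side0.png

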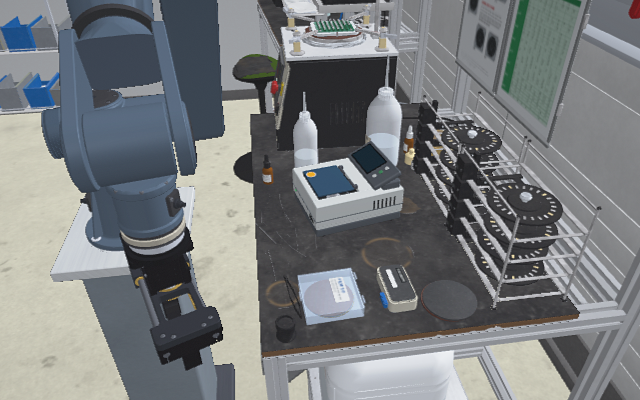

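View pics/top0.png

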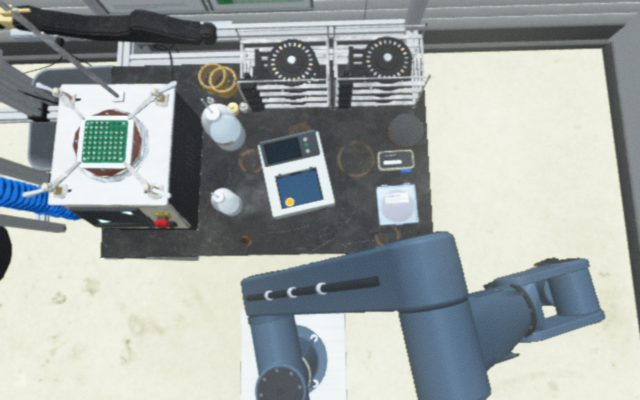

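```bash
python3 - <<'E'
from h import *
np.set_printoptions(precision=4,suppress=True)
C={};M={}
for n in("side","top"):
    c=cam(n);C[n]=c
    hsv=cv2.cvtColor(c["color"],cv2.COLOR_RGB2HSV)
    roi=np.zeros((400,640),bool); roi[150:220,260:360]=1
    if n=="side": roi[:]=0; roi[155:205,295:365]=1
    H,S,V=[hsv[...,i].astype(int) for i in range(3)]
    o=((H>8)&(H<30)&(S>140)&(V>150)&roi)
    v,u=np.nonzero(o); M[n]=(u.mean(),v.mean()); print(n,"orange",M[n],len(u), ray(c,M[n],.107), w(c,M[n]))
    b=((H>98)&(H<118)&(S>110)&roi)
    b=(b|o).astype(np.uint8)
    b=cv2.morphologyEx(b,cv2.MORPH_OPEN,np.ones((3,3)))
    nl,l,st,_=cv2.connectedComponentsWithStats(b); k=1+np.argmax(st[1:,4]); b=(l==k)
    v,u=np.nonzero(b); P=np.array([ray(c,(x,y),.107)[:2] for x,y in zip(u,v)],np.float32)
    r=cv2.minAreaRect(P*1000); print("hatch rect",r,cv2.boxPoints(r))
    for lab in("bottle_a","dropper_1","hatch"):
        for q in robot.outline_of(lab,n)[:2]:
            v,u=np.nonzero(q["pixels"]); z=c["z_map"][v,u]
            X=np.array([w(c,(a,bb),zz) for a,bb,zz in zip(u,v,z) if zz>0]); print(lab,q["p"],len(u),np.percentile(X,[2,50,98],axis=0) if len(X) else 0)
A=[];
for n,m in M.items():
    c=C[n];Pm=c["intrinsics"]@np.c_[c["R"],c["t"]]; A.append(Pm)
X=cv2.triangulatePoints(A[0],A[1],np.array(M["side"]).reshape(2,1),np.array(M["top"]).reshape(2,1)); print("tri",(X[:3]/X[3]).ravel())
E
```

```text
side orange (np.float64(310.56), np.float64(173.92)) 25 [ 0.4682 -0.0028  0.107 ] [0.4686 0.0012 0.1045]
hatch rect ((506.17083740234375, -37.472991943359375), (93.59163665771484, 122.07108306884766), 11.145027160644531) [[ 448.4598   13.3662]
 [ 472.0553 -106.4028]
 [ 563.8819  -88.3122]
 [ 540.2864   31.4568]]
bottle_a 0.92 1211 [[0.4423 0.1547 0.0236]
 [0.4726 0.1675 0.1121]
 [0.5061 0.2834 0.2102]]
bottle_a 0.31 7313 [[ 0.4336 -0.1339  0.0113]
 [ 0.5586 -0.0831  0.0981]
 [ 0.6739  0.0613  0.1415]]
dropper_1 0.57 260 [[ 0.3464  0.1262 -0.0021]
 [ 0.3599  0.1337  0.0377]
 [ 0.3737  0.2673  0.0892]]
hatch 0.62 1004 [[ 0.4584 -0.0932  0.1022]
 [ 0.5073 -0.0374  0.1056]
 [ 0.5559  0.0238  0.1081]]
hatch 0.51 253 [[ 0.3459  0.1263 -0.0024]
 [ 0.3597  0.1344  0.0371]
 [ 0.3765  0.2333  0.0852]]
top orange (np.float64(289.2142857142857), np.float64(201.5)) 28 [ 0.4663 -0.0034  0.107 ] [ 0.4666 -0.0031  0.1046]
hatch rect ((505.1015319824219, -32.23663330078125), (89.39730834960938, 117.40093231201172), 11.474382400512695) [[449.619   16.3987]
 [472.9735 -98.6558]
 [560.5841 -80.872 ]
 [537.2296  34.1825]]
bottle_a 0.59 635 [[0.4398 0.1573 0.0136]
 [0.4648 0.1775 0.1464]
 [0.5008 0.2147 0.2107]]
dropper_1 0.56 62 [[0.3469 0.1285 0.0299]
 [0.3568 0.1368 0.0618]
 [0.3678 0.1456 0.0906]]
hatch 0.68 1303 [[ 0.4558 -0.0894  0.0963]
 [ 0.5054 -0.0323  0.1056]
 [ 0.5582  0.027   0.1116]]
tri [ 0.4673 -0.0034  0.1073]
```

send_rows(deltas=[{"tx": 2.2, "ty": -2.3}, {"tx": 4.4, "ty": -4.6}, {"tx": 6.6, "ty": -6.9}, {"tx": 8.8, "ty": -9.2}, {"tx": 11, "ty": -11.5}], claw=0, squeeze=10)

```text
schema error: expected keys tx, ty, tz, rx, ry, rz
```

send_rows(deltas=[{"tx": 2.2, "ty": -2.3}, {"tx": 4.4, "ty": -4.6}, {"tx": 6.6, "ty": -6.9}, {"tx": 8.8, "ty": -9.2}, {"tx": 11, "ty": -11.5}])

```text
schema error: expected keys tx, ty, tz, rx, ry, rz
```

send_rows(deltas=[{"tx": 2.2, "ty": -2.3}, {"tx": 4.4, "ty": -4.6}, {"tx": 6.6, "ty": -6.9}, {"tx": 8.8, "ty": -9.2}, {"tx": 11, "ty": -11.5}])

```text
schema error: expected keys tx, ty, tz, rx, ry, rz
```

send_rows(deltas=[{"tx": 2, "ty": -2.3}, {"tx": 4, "ty": -4.6}, {"tx": 6, "ty": -6.9}, {"tx": 8, "ty": -9.2}, {"tx": 10, "ty": -11}])

```text
schema error: expected keys tx, ty, tz, rx, ry, rz
```

send_rows(deltas=[{"rz": 0.08}, {"rz": 0.165}, {"rz": 0.165}, {"rz": 0.165}])

```text
schema error: expected keys tx, ty, tz, rx, ry, rz
```

send_rows(deltas=[{"tx": 2.2, "ty": -2.3, "tz": 0, "rx": 0, "ry": 0, "rz": 0}, {"tx": 4.4, "ty": -4.6, "tz": 0, "rx": 0, "ry": 0, "rz": 0}, {"tx": 6.6, "ty": -6.9, "tz": 0, "rx": 0, "ry": 0, "rz": 0}, {"tx": 8.8, "ty": -9.2, "tz": 0, "rx": 0, "ry": 0, "rz": 0}, {"tx": 11, "ty": -11.5, "tz": 0, "rx": 0, "ry": 0, "rz": 0}], claw=0, squeeze=10)

```text
time: 2.02
position: [0.2837, -0.4367, 0.2226]
tool_rot: [0.984, 0.18, 0.0, 0.0]
ft_force: [0.7, -0.1, -0.1]
grip_width: 0.0612
```

send_rows(deltas=[{"tx": 2.2, "ty": -2.3, "tz": 0, "rx": 0, "ry": 0, "rz": 0}, {"tx": 4.4, "ty": -4.6, "tz": 0, "rx": 0, "ry": 0, "rz": 0}, {"tx": 6.6, "ty": -6.9, "tz": 0, "rx": 0, "ry": 0, "rz": 0}, {"tx": 8.8, "ty": -9.2, "tz": 0, "rx": 0, "ry": 0, "rz": 0}, {"tx": 11, "ty": -11.5, "tz": 0, "rx": 0, "ry": 0, "rz": 0}])

```text
time: 2.43
position: [0.346, -0.2903, 0.2228]
tool_rot: [0.984, 0.18, 0.0, 0.0]
ft_force: [-0.2, 0.0, -0.1]
grip_width: 0.0282
```

send_rows(deltas=[{"tx": 2.2, "ty": -2.3, "tz": 0, "rx": 0, "ry": 0, "rz": 0}, {"tx": 4.4, "ty": -4.6, "tz": 0, "rx": 0, "ry": 0, "rz": 0}, {"tx": 6.6, "ty": -6.9, "tz": 0, "rx": 0, "ry": 0, "rz": 0}, {"tx": 8.8, "ty": -9.2, "tz": 0, "rx": 0, "ry": 0, "rz": 0}, {"tx": 11, "ty": -11.5, "tz": 0, "rx": 0, "ry": 0, "rz": 0}])

```text
time: 2.85
position: [0.4083, -0.1437, 0.2229]
tool_rot: [0.984, 0.18, 0.0, 0.0]
ft_force: [0.5, -0.5, -0.3]
grip_width: 0.0019
```

send_rows(deltas=[{"tx": 2, "ty": -2.3, "tz": 0, "rx": 0, "ry": 0, "rz": 0}, {"tx": 4, "ty": -4.6, "tz": 0, "rx": 0, "ry": 0, "rz": 0}, {"tx": 6, "ty": -6.9, "tz": 0, "rx": 0, "ry": 0, "rz": 0}, {"tx": 8, "ty": -9.2, "tz": 0, "rx": 0, "ry": 0, "rz": 0}, {"tx": 10, "ty": -11, "tz": 0, "rx": 0, "ry": 0, "rz": 0}])

```text
time: 3.27
position: [0.4622, -0.0047, 0.2227]
tool_rot: [0.984, 0.18, -0.0, -0.0]
ft_force: [-0.0, -0.7, -0.4]
grip_width: 0.0006
```

send_rows(deltas=[{"tx": 0, "ty": 0, "tz": 0, "rx": 0, "ry": 0, "rz": 0.08}, {"tx": 0, "ty": 0, "tz": 0, "rx": 0, "ry": 0, "rz": 0.165}, {"tx": 0, "ty": 0, "tz": 0, "rx": 0, "ry": 0, "rz": 0.165}, {"tx": 0, "ty": 0, "tz": 0, "rx": 0, "ry": 0, "rz": 0.165}])

```text
time: 3.6
position: [0.4624, -0.0067, 0.2226]
tool_rot: [0.995, 0.099, 0.0, 0.0]
ft_force: [-0.5, 0.5, 0.2]
grip_width: 0.0001
```

send_rows(deltas=[{"tx": 0.54, "ty": -0.23, "tz": 2.5, "rx": 0, "ry": 0, "rz": 0}, {"tx": 0.54, "ty": -0.23, "tz": 5, "rx": 0, "ry": 0, "rz": 0}, {"tx": 0.54, "ty": -0.23, "tz": 7.5, "rx": 0, "ry": 0, "rz": 0}, {"tx": 0.54, "ty": -0.23, "tz": 9.2, "rx": 0, "ry": 0, "rz": 0}, {"tx": 0.54, "ty": -0.23, "tz": 10.2, "rx": 0, "ry": 0, "rz": 0}])

```text
time: 4.02
position: [0.466, -0.0037, 0.1187]
tool_rot: [0.995, 0.099, -0.002, -0.001]
ft_force: [0.1, 0.6, 0.5]
grip_width: 0.0007
```

```bash
python3 - <<'E'
from h import *
o=robot.get_obs(); print(o["position"],o["ft_force"])
for n in("side","top"):
    c=cam(n); im=cv2.cvtColor(c["color"],cv2.COLOR_RGB2BGR)[110:260,230:430]
    cv2.imwrite(f"pics/{n}1.png",cv2.resize(im,None,fx=4,fy=4,interpolation=cv2.INTER_CUBIC))
E
```

```text
[ 0.46603847 -0.00372462  0.11874029] [0.1215882  0.60376821 0.50802916]
```

View pics/side1.png

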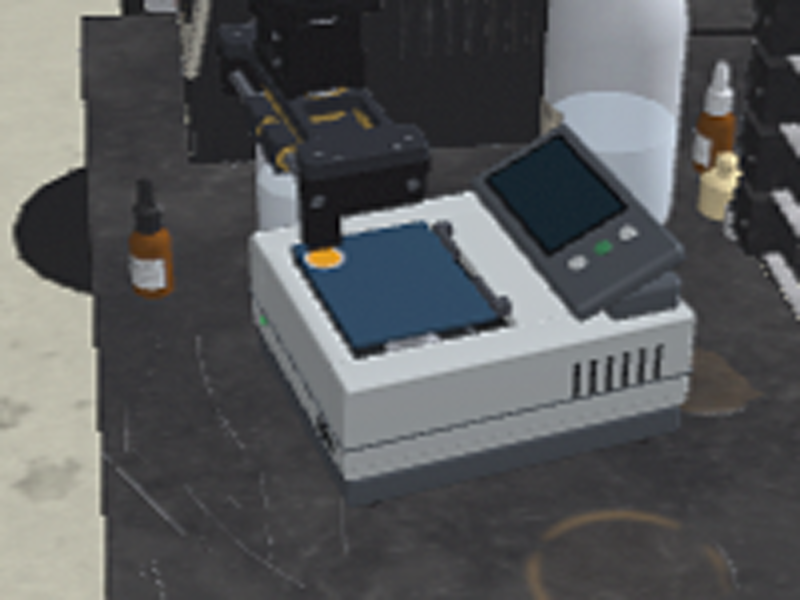

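View pics/top1.png

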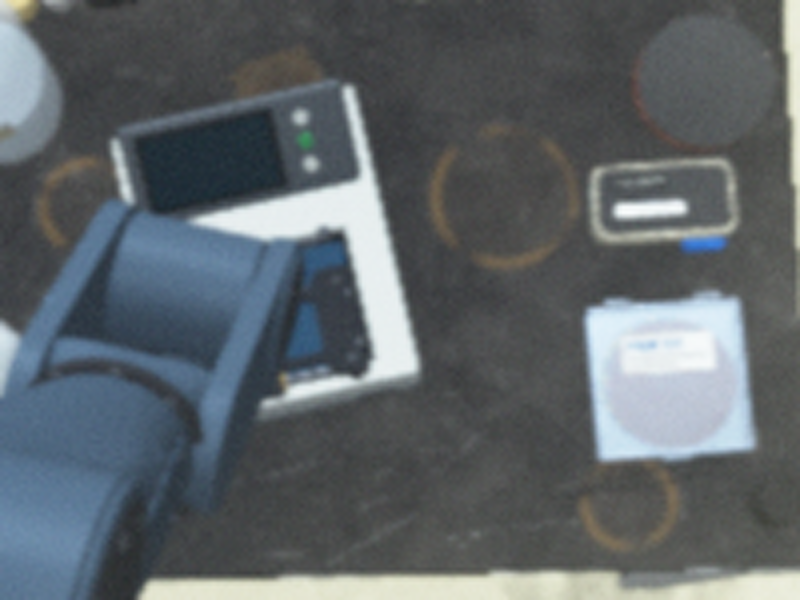

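send_rows(deltas=[{"tx": 0.1, "ty": 0, "tz": 0.4, "rx": 0, "ry": 0, "rz": 0}, {"tx": 0.1, "ty": 0, "tz": 0.8, "rx": 0, "ry": 0, "rz": 0}, {"tx": 0.1, "ty": 0, "tz": 0.9, "rx": 0, "ry": 0, "rz": 0}])

```text
time: 4.37
position: [0.4686, -0.0035, 0.1118]
tool_rot: [0.995, 0.098, 0.001, 0.0]
ft_force: [0.3, 0.7, 0.5]
grip_width: 0.0007
```

send_rows(deltas=[{"tx": -0.05, "ty": 0, "tz": 0.3, "rx": 0, "ry": 0, "rz": 0}, {"tx": -0.05, "ty": 0, "tz": 0.5, "rx": 0, "ry": 0, "rz": 0}, {"tx": -0.05, "ty": 0, "tz": 0.7, "rx": 0, "ry": 0, "rz": 0}, {"tx": -0.05, "ty": 0, "tz": 0.82, "rx": 0, "ry": 0, "rz": 0}, {"tx": -0.05, "ty": 0, "tz": 0.9, "rx": 0, "ry": 0, "rz": 0}])

```text
time: 4.78
position: [0.4678, -0.0034, 0.1027]
tool_rot: [0.995, 0.098, 0.0, 0.0]
ft_force: [0.1, 0.4, 2.8]
grip_width: 0.0007
```

send_rows(deltas=[{"tx": 0, "ty": 0, "tz": 0.05, "rx": 0, "ry": 0, "rz": 0}, {"tx": 0, "ty": 0, "tz": 0.09, "rx": 0, "ry": 0, "rz": 0}, {"tx": 0, "ty": 0, "tz": 0.09, "rx": 0, "ry": 0, "rz": 0}])

```text
time: 5.03
position: [0.4678, -0.0034, 0.1017]
tool_rot: [0.995, 0.098, 0.0, 0.0]
ft_force: [0.3, -0.1, 2.3]
grip_width: 0.0007
```

send_rows(deltas=[{"tx": 0, "ty": 0, "tz": 0.03, "rx": 0, "ry": 0, "rz": 0}, {"tx": 0, "ty": 0, "tz": 0.03, "rx": 0, "ry": 0, "rz": 0}])

```text
time: 5.2
position: [0.4678, -0.0034, 0.1014]
tool_rot: [0.995, 0.098, 0.0, 0.0]
ft_force: [0.3, -0.5, 2.4]
grip_width: 0.0006
```

send_rows(deltas=[{"tx": 0, "ty": 0, "tz": -2.0, "rx": 0, "ry": 0, "rz": 0}, {"tx": -1.5, "ty": 0, "tz": -5, "rx": 0, "ry": 0, "rz": 0}, {"tx": -4, "ty": 0, "tz": -7.5, "rx": 0, "ry": 0, "rz": 0}, {"tx": -6, "ty": 2.5, "tz": -8.5, "rx": 0, "ry": 0, "rz": 0}, {"tx": -6.5, "ty": 5.6, "tz": -8.5, "rx": 0, "ry": 0, "rz": 0}])

```text
time: 5.62
position: [0.4117, -0.0694, 0.1879]
tool_rot: [0.995, 0.1, -0.0, -0.0]
ft_force: [-0.1, -0.1, -0.5]
grip_width: 0.0004
```

send_rows(deltas=[{"tx": 0, "ty": 0, "tz": 0, "rx": 0, "ry": 0, "rz": 0}, {"tx": 0, "ty": 0, "tz": 0, "rx": 0, "ry": 0, "rz": 0}, {"tx": 0, "ty": 0, "tz": 0, "rx": 0, "ry": 0, "rz": 0}, {"tx": 0, "ty": 0, "tz": 0, "rx": 0, "ry": 0, "rz": 0}, {"tx": 0, "ty": 0, "tz": 0, "rx": 0, "ry": 0, "rz": 0}])

```text
time: 6.03
position: [0.4145, -0.0699, 0.1858]
tool_rot: [0.995, 0.099, -0.001, -0.001]
ft_force: [0.3, -0.5, -0.4]
grip_width: 0.0006
```

send_rows(deltas=[{"tx": 0, "ty": 0, "tz": 0, "rx": 0, "ry": 0, "rz": 0}, {"tx": 0, "ty": 0, "tz": 0, "rx": 0, "ry": 0, "rz": 0}, {"tx": 0, "ty": 0, "tz": 0, "rx": 0, "ry": 0, "rz": 0}, {"tx": 0, "ty": 0, "tz": 0, "rx": 0, "ry": 0, "rz": 0}, {"tx": 0, "ty": 0, "tz": 0, "rx": 0, "ry": 0, "rz": 0}])

```text
time: 6.45
position: [0.4149, -0.0708, 0.1863]
tool_rot: [0.995, 0.098, -0.0, -0.0]
ft_force: [-0.3, -0.1, 0.3]
grip_width: 0.0002
```

```bash
python3 - <<'E'
from h import *
o=robot.get_obs(); print(o["time"],o["position"],o["ft_force"])
for n in("side","top"):
    c=cam(n); im=cv2.cvtColor(c["color"],cv2.COLOR_RGB2BGR)[110:260,230:430]
    cv2.imwrite(f"pics/{n}2.png",cv2.resize(im,None,fx=4,fy=4,interpolation=cv2.INTER_CUBIC))
    for l in("hatch_edge","hatch_hinge"):
        for r in robot.tip_of(l,n)[:2]: print(n,l,r["p"],r["xy"],w(c,r["xy"]))
E
```

```text
6.45 [ 0.41491354 -0.0708124   0.18631456] [-0.26359038 -0.14792113  0.32830818]
side hatch_edge 0.89 [336.8, 151.1] [ 0.52763776 -0.04482994  0.19133949]
side hatch_hinge 0.84 [347.2, 174.8] [ 0.54706869 -0.08120651  0.1455829 ]
top hatch_edge 0.58 [303.7, 177.5] [ 0.52137324 -0.05195427  0.18957043]
top hatch_hinge 0.19 [246.1, 243.1] [0.31525976 0.0149555  0.68350758]
```

View pics/side2.png

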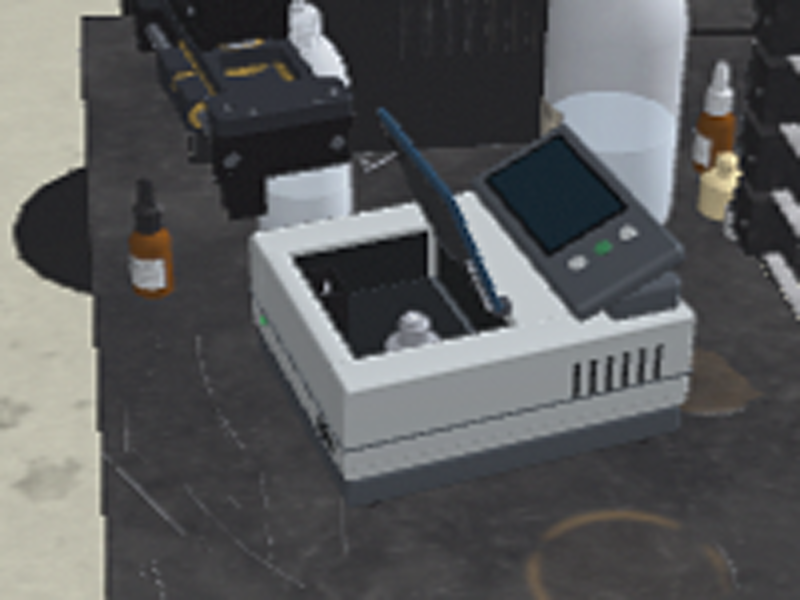

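View pics/top2.png

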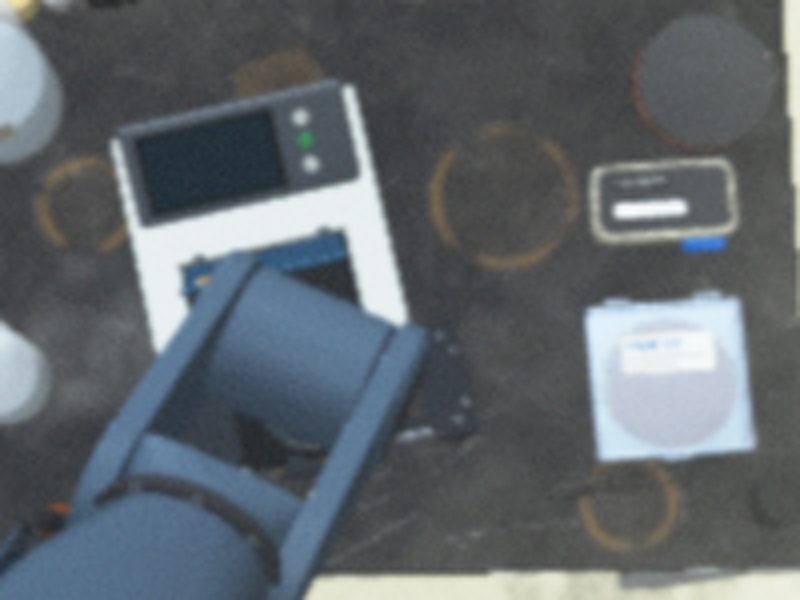

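send_rows(deltas=[{"tx": 0, "ty": 0, "tz": 1, "rx": 0, "ry": 0, "rz": 0}, {"tx": 0, "ty": 0, "tz": 2, "rx": 0, "ry": 0, "rz": 0}, {"tx": 0, "ty": 0, "tz": 3, "rx": 0, "ry": 0, "rz": 0}, {"tx": 0, "ty": 0, "tz": 3.8, "rx": 0, "ry": 0, "rz": 0}, {"tx": 0, "ty": 0, "tz": 3.8, "rx": 0, "ry": 0, "rz": 0}])

```text
time: 7.17
position: [0.414, -0.0706, 0.1472]
tool_rot: [0.995, 0.098, -0.001, -0.001]
ft_force: [0.8, -0.4, 0.0]
grip_width: 0.0007
```

send_rows(deltas=[{"tx": 0, "ty": 0, "tz": 0, "rx": 0, "ry": 0, "rz": 0}, {"tx": 0, "ty": 0, "tz": 0, "rx": 0, "ry": 0, "rz": 0}, {"tx": 0, "ty": 0, "tz": 0, "rx": 0, "ry": 0, "rz": 0}, {"tx": 0, "ty": 0, "tz": 0, "rx": 0, "ry": 0, "rz": 0}, {"tx": 0, "ty": 0, "tz": 0, "rx": 0, "ry": 0, "rz": 0}])

```text
time: 7.58
position: [0.4152, -0.0711, 0.1487]
tool_rot: [0.995, 0.098, 0.0, 0.0]
ft_force: [-0.5, -1.2, -0.7]
grip_width: 0.0004
```

```bash
python3 - <<'E'
from h import *
o=robot.get_obs(); print(o["time"],o["position"],o["ft_force"])
for n in("side",):
    c=cam(n); im=cv2.cvtColor(c["color"],cv2.COLOR_RGB2BGR)[110:260,230:430]
    cv2.imwrite(f"pics/{n}3.png",cv2.resize(im,None,fx=4,fy=4,interpolation=cv2.INTER_CUBIC))
    for l in("hatch_edge",):
        for r in robot.tip_of(l,n)[:2]: print(n,l,r["p"],r["xy"],w(c,r["xy"]))
E
```

```text
7.5833 [ 0.41515931 -0.07107597  0.14874193] [-0.48652436 -1.21990633 -0.72259361]
side hatch_edge 0.88 [333.2, 157.1] [0.52838082 0.01160734 0.1425213 ]
```

View pics/side3.png

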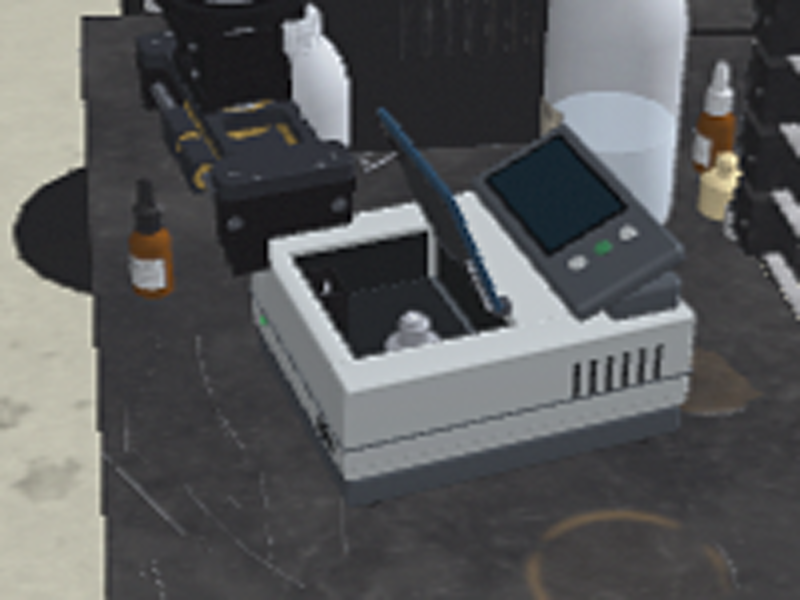

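```bash
python3 - <<'E'
from h import *
np.set_printoptions(precision=3,suppress=True)
c=cam("side")
z=c["z_map"]
P=np.array([w(c,(u,v),z[v,u]) for v in range(135,182) for u in range(282,322) if z[v,u]>0])
m=(P[:,2]>.13)&(P[:,0]<.47)&(P[:,1]<.1)&(P[:,1]>-.25); P=P[m]
print(P.min(0),P.max(0))
for a in np.arange(-.19,.05,.02):
    q=P[(P[:,1]>=a)&(P[:,1]<a+.02)]
    if len(q): print(round(a,2),len(q),q.min(0),q.max(0))
E
```

```text
[ 0.392 -0.173  0.147] [ 0.469 -0.053  0.268]
-0.19 13 [ 0.397 -0.173  0.244] [ 0.41  -0.17   0.261]
-0.17 613 [ 0.392 -0.17   0.217] [ 0.469 -0.15   0.264]
-0.15 162 [ 0.393 -0.15   0.216] [ 0.468 -0.13   0.264]
-0.13 46 [ 0.393 -0.13   0.232] [ 0.452 -0.11   0.262]
-0.11 156 [ 0.395 -0.11   0.239] [ 0.457 -0.09   0.268]
-0.09 178 [ 0.4   -0.09   0.149] [ 0.455 -0.07   0.267]
-0.07 6 [ 0.403 -0.068  0.147] [ 0.449 -0.053  0.251]
```

send_rows(deltas=[{"tx": 2, "ty": 0, "tz": 0, "rx": 0, "ry": 0, "rz": 0}, {"tx": 4, "ty": 0, "tz": 0, "rx": 0, "ry": 0, "rz": 0}, {"tx": 6, "ty": 0, "tz": 0, "rx": 0, "ry": 0, "rz": 0}, {"tx": 8, "ty": 0, "tz": 0, "rx": 0, "ry": 0, "rz": 0}, {"tx": 9.0, "ty": 0, "tz": 0, "rx": 0, "ry": 0, "rz": 0}])

```text
time: 8.15
position: [0.5058, -0.0534, 0.1486]
tool_rot: [0.995, 0.099, 0.001, 0.001]
ft_force: [-0.3, -0.5, 0.6]
grip_width: 0.0006
```

send_rows(deltas=[{"tx": 0.4, "ty": 0, "tz": 0, "rx": 0, "ry": 0, "rz": 0}, {"tx": 0.8, "ty": 0, "tz": 0, "rx": 0, "ry": 0, "rz": 0}, {"tx": 1.2, "ty": 0, "tz": 0, "rx": 0, "ry": 0, "rz": 0}, {"tx": 1.6, "ty": 0, "tz": 0, "rx": 0, "ry": 0, "rz": 0}, {"tx": 2.0, "ty": 0, "tz": 0, "rx": 0, "ry": 0, "rz": 0}])

```text
time: 8.57
position: [0.5218, -0.0494, 0.1483]
tool_rot: [0.995, 0.098, -0.001, -0.0]
ft_force: [0.1, 0.0, 1.2]
grip_width: 0.0007
```

```bash
python3 - <<'E'
from h import *
o=robot.get_obs(); print(o["time"],o["position"],o["ft_force"])
for n in("side",):
    c=cam(n); im=cv2.cvtColor(c["color"],cv2.COLOR_RGB2BGR)[110:260,230:430]
    cv2.imwrite(f"pics/{n}4.png",cv2.resize(im,None,fx=4,fy=4,interpolation=cv2.INTER_CUBIC))
E
```

```text
8.5667 [ 0.52182574 -0.04938932  0.14828993] [0.14559178 0.01819215 1.1820093 ]
```

View pics/side4.png

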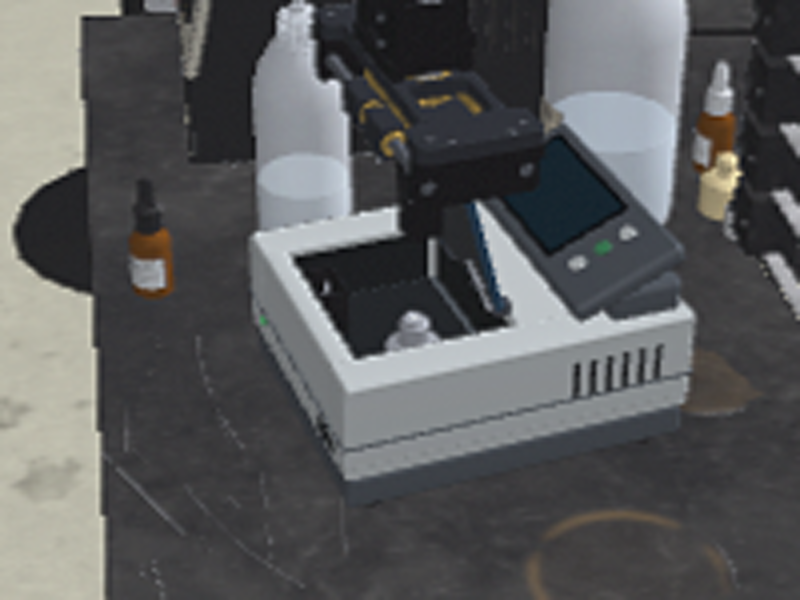

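send_rows(deltas=[{"tx": 0.4, "ty": 0, "tz": 0, "rx": 0, "ry": 0, "rz": 0}, {"tx": 0.8, "ty": 0, "tz": 0, "rx": 0, "ry": 0, "rz": 0}, {"tx": 1.2, "ty": 0, "tz": 0, "rx": 0, "ry": 0, "rz": 0}, {"tx": 1.6, "ty": 0, "tz": 0, "rx": 0, "ry": 0, "rz": 0}, {"tx": 1.9, "ty": 0, "tz": 0, "rx": 0, "ry": 0, "rz": 0}])

```text
time: 9.03
position: [0.5421, -0.0457, 0.1484]
tool_rot: [0.995, 0.098, 0.0, 0.0]
ft_force: [-0.1, 0.1, 0.6]
grip_width: 0.0005
```

send_rows(deltas=[{"tx": 0.3, "ty": 0, "tz": 0, "rx": 0, "ry": 0, "rz": 0}, {"tx": 0.6, "ty": 0, "tz": 0, "rx": 0, "ry": 0, "rz": 0}, {"tx": 0.9, "ty": 0, "tz": 0, "rx": 0, "ry": 0, "rz": 0}, {"tx": 1.2, "ty": 0, "tz": 0, "rx": 0, "ry": 0, "rz": 0}, {"tx": 1.4, "ty": 0, "tz": 0, "rx": 0, "ry": 0, "rz": 0}])

```text
time: 9.45
position: [0.5552, -0.0429, 0.1482]
tool_rot: [0.995, 0.098, -0.0, -0.0]
ft_force: [-0.8, 0.6, -0.3]
grip_width: 0.0002
```

```bash
python3 - <<'E'
from h import *
o=robot.get_obs(); print(o["time"],o["position"],o["ft_force"])
for n in("side",):
    c=cam(n); im=cv2.cvtColor(c["color"],cv2.COLOR_RGB2BGR)[110:260,230:430]
    cv2.imwrite(f"pics/{n}5.png",cv2.resize(im,None,fx=4,fy=4,interpolation=cv2.INTER_CUBIC))
E
```

```text
9.45 [ 0.55517526 -0.04292201  0.1481601 ] [-0.82875776  0.58548139 -0.32387599]
```

View pics/side5.png

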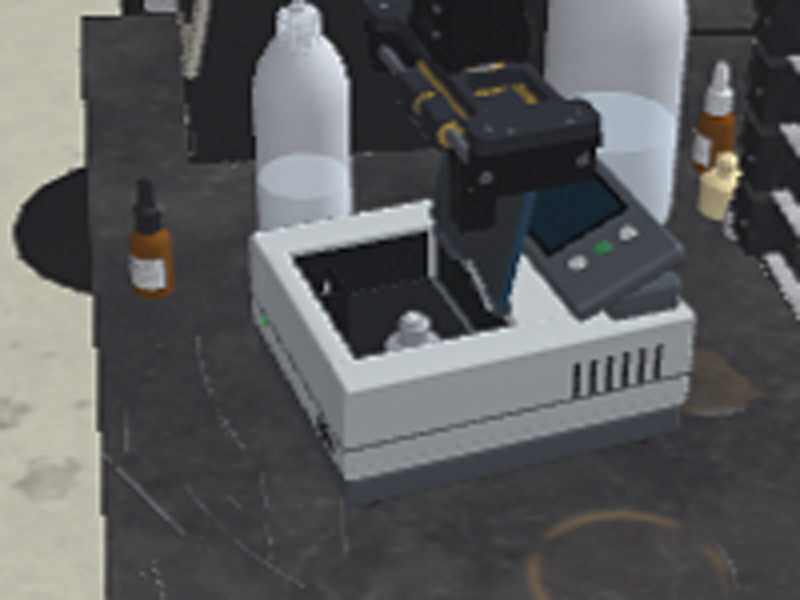

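send_rows(deltas=[{"tx": 0, "ty": 0, "tz": 0, "rx": 0, "ry": 0, "rz": 0}, {"tx": 0, "ty": 0, "tz": 0, "rx": 0, "ry": 0, "rz": 0}, {"tx": 0, "ty": 0, "tz": 0, "rx": 0, "ry": 0, "rz": 0}, {"tx": 0, "ty": 0, "tz": 0, "rx": 0, "ry": 0, "rz": 0}, {"tx": 0, "ty": 0, "tz": 0, "rx": 0, "ry": 0, "rz": 0}])

```text
time: 9.92
position: [0.5552, -0.043, 0.1484]
tool_rot: [0.995, 0.098, 0.0, 0.0]
ft_force: [-0.4, -0.3, 0.5]
grip_width: 0.0003
```

send_rows(deltas=[{"tx": -1, "ty": 0, "tz": 0, "rx": 0, "ry": 0, "rz": 0}, {"tx": -3, "ty": 0, "tz": 0, "rx": 0, "ry": 0, "rz": 0}, {"tx": -6, "ty": 0, "tz": 0, "rx": 0, "ry": 0, "rz": 0}, {"tx": -9, "ty": 0, "tz": 0, "rx": 0, "ry": 0, "rz": 0}, {"tx": -12, "ty": 0, "tz": -2, "rx": 0, "ry": 0, "rz": 0}])

```text
time: 10.33
position: [0.4331, -0.0656, 0.1661]
tool_rot: [0.995, 0.098, -0.003, -0.002]
ft_force: [-0.5, -0.3, 0.7]
grip_width: 0.0006
```

send_rows(deltas=[{"tx": -1, "ty": 3, "tz": -3, "rx": 0, "ry": 0, "rz": 0}, {"tx": -1, "ty": 6, "tz": -6, "rx": 0, "ry": 0, "rz": 0}, {"tx": -1, "ty": 9, "tz": -8, "rx": 0, "ry": 0, "rz": 0}, {"tx": -1, "ty": 12, "tz": -8, "rx": 0, "ry": 0, "rz": 0}, {"tx": -1, "ty": 14, "tz": -8, "rx": 0, "ry": 0, "rz": 0}])

```text
time: 10.75
position: [0.4558, -0.2092, 0.2506]
tool_rot: [0.995, 0.097, 0.002, 0.002]
ft_force: [0.3, -0.4, -0.9]
grip_width: 0.0004
```

```bash
python3 - <<'E'
from h import *
o=robot.get_obs(); print(o["time"],o["position"],o["ft_force"])
for n in("side","top"):
    c=cam(n); im=cv2.cvtColor(c["color"],cv2.COLOR_RGB2BGR)[110:260,230:430]
    cv2.imwrite(f"pics/{n}6.png",cv2.resize(im,None,fx=4,fy=4,interpolation=cv2.INTER_CUBIC))
    for l in("hatch_edge","hatch_hinge","scope"):
        for r in robot.tip_of(l,n)[:1]: print(n,l,r["p"],r["xy"],w(c,r["xy"]))
E
```

```text
10.75 [ 0.45583756 -0.20916082  0.25060463] [ 0.29230102 -0.41535106 -0.92934296]
side hatch_edge 0.83 [362.6, 147.1] [0.61572779 0.06445128 0.13501603]
side hatch_hinge 0.69 [344.4, 172.8] [ 0.55359757 -0.01176463  0.10781165]
side scope 0.75 [346.1, 208.0] [ 0.53854204 -0.12114674  0.07770721]
top hatch_edge 0.61 [297.5, 156.4] [ 0.58142848 -0.03540672  0.19396124]
top hatch_hinge 0.9 [296.8, 171.1] [ 0.55616117 -0.02726781  0.11509858]
top scope 0.77 [298.0, 176.7] [ 0.55126273 -0.02641311  0.05475023]
```

View pics/side6.png

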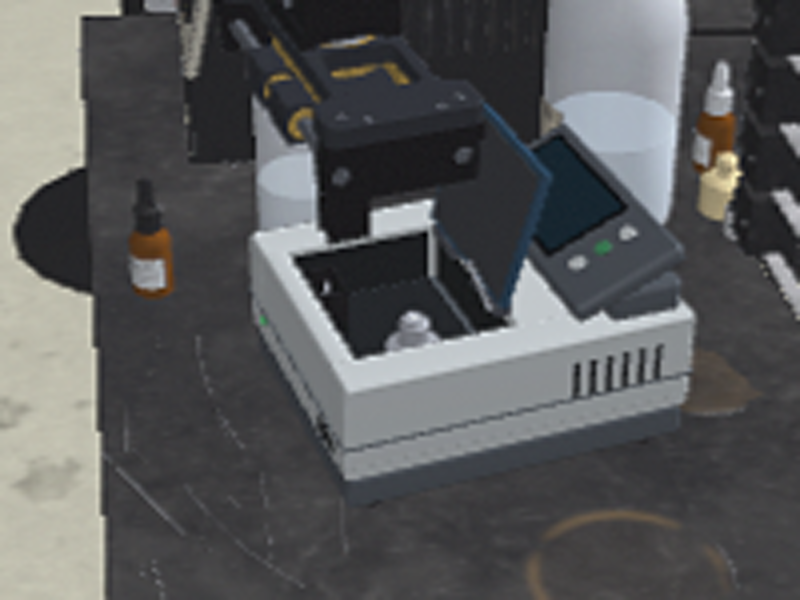

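View pics/top6.png

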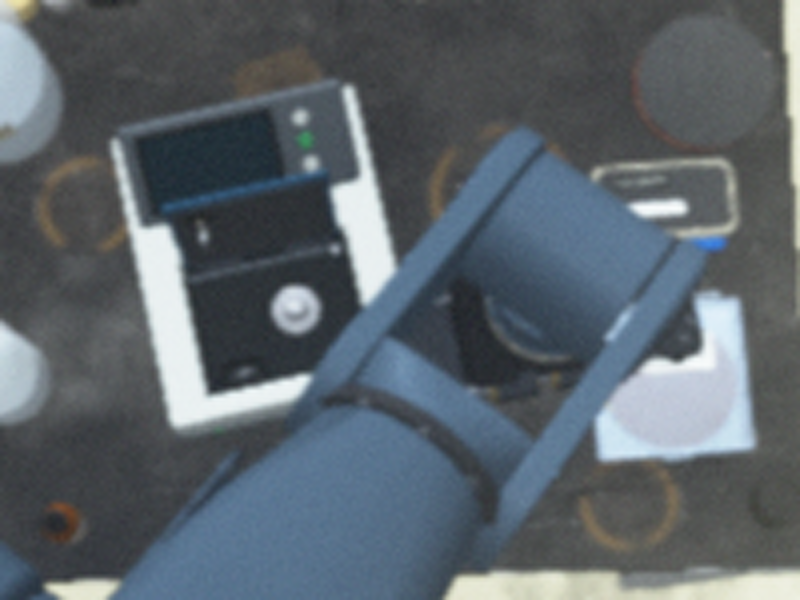

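send_rows(deltas=[{"tx": -1, "ty": 3, "tz": 0, "rx": 0, "ry": 0, "rz": 0}, {"tx": -2, "ty": 6, "tz": 0, "rx": 0, "ry": 0, "rz": 0}, {"tx": -3, "ty": 8, "tz": 0, "rx": 0, "ry": 0, "rz": 0}, {"tx": -3, "ty": 8, "tz": 0, "rx": 0, "ry": 0, "rz": 0}, {"tx": -3, "ty": 8, "tz": 0, "rx": 0, "ry": 0, "rz": 0}])

```text
time: 11.57
position: [0.441, -0.2898, 0.248]
tool_rot: [0.995, 0.098, -0.0, -0.001]
ft_force: [0.1, 0.4, 0.5]
grip_width: 0.0001
```

send_rows(deltas=[{"tx": 0, "ty": 0, "tz": 0, "rx": 0, "ry": 0, "rz": 0}, {"tx": 0, "ty": 0, "tz": 0, "rx": 0, "ry": 0, "rz": 0}, {"tx": 0, "ty": 0, "tz": 0, "rx": 0, "ry": 0, "rz": 0}, {"tx": 0, "ty": 0, "tz": 0, "rx": 0, "ry": 0, "rz": 0}, {"tx": 0, "ty": 0, "tz": 0, "rx": 0, "ry": 0, "rz": 0}])

```text
time: 11.98
position: [0.4414, -0.2893, 0.2484]
tool_rot: [0.995, 0.099, 0.0, -0.0]
ft_force: [0.4, 0.4, 0.0]
grip_width: 0.0003
```

```bash
python3 - <<'E'
from h import *
o=robot.get_obs(); print(o["time"],o["position"],o["ft_force"])
for n in("side","top"):
    c=cam(n); im=cv2.cvtColor(c["color"],cv2.COLOR_RGB2BGR)
    a=cv2.imread(f"pics/{n}0.png")
    cv2.imwrite(f"pics/{n}7.png",np.hstack([cv2.resize(x[110:270,230:430],None,fx=2,fy=2.5) for x in(a,im)]))
    for l in("hatch_edge","hatch_hinge"):
        for r in robot.tip_of(l,n)[:1]: print(n,l,r["p"],r["xy"],w(c,r["xy"]))
E
```

```text
11.9833 [ 0.44143816 -0.28932932  0.24844597] [0.442807   0.42842413 0.04437723]
side hatch_edge 0.56 [361.1, 145.3] [0.66304387 0.28707804 0.01588906]
side hatch_hinge 0.86 [347.3, 174.5] [ 0.48962383 -0.3690026   0.33041378]
top hatch_edge 0.74 [299.4, 154.7] [ 0.60431129 -0.03601597  0.12272329]
top hatch_hinge 0.93 [295.8, 168.6] [ 0.55894349 -0.02602752  0.13727373]
```

View pics/top7.png

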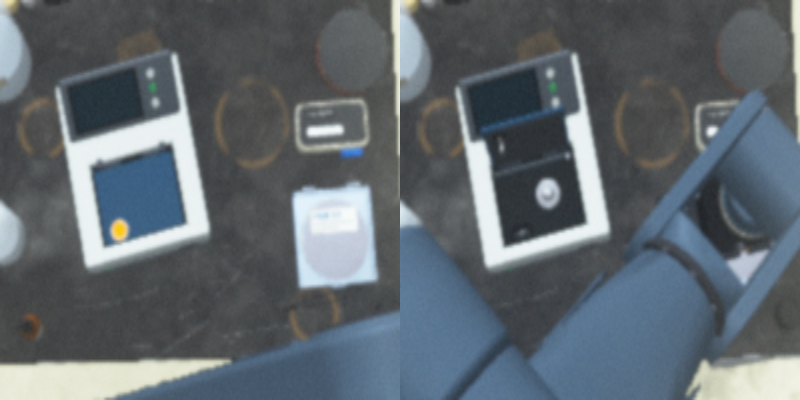

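View pics/side7.png

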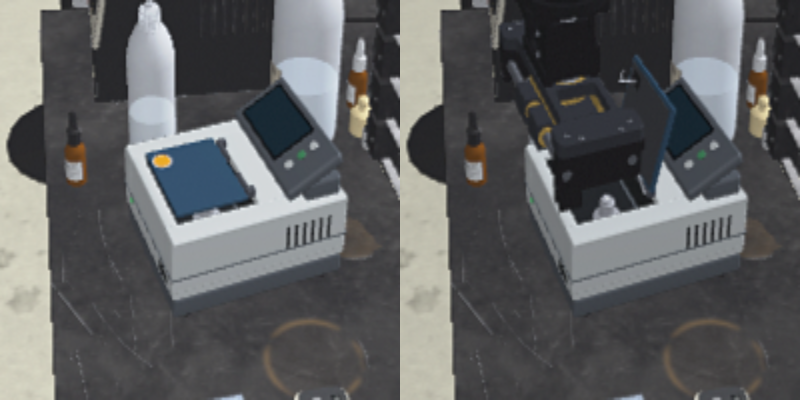

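The hatch rests open past upright. The unit and its neighbours look unmoved and the gripper is clear, so I'm handing in.

```bash
python3 -c "
from rig import robot
print(robot.hand_in())"
```

```text
the job is handed in; nothing more can be done
None
```

The hatch is open on its stop and the job is handed in, at about 12 s on the robot's clock.

- **Press:** I pressed once at the thumb mark with the closed fingertips, about 5.6 mm deep at about 2.4 N (2.8 N peak reading). On release the hatch sprang up. A picture about 2.3 s after release showed it still standing, its edge close to where 1.20 rad puts it. The arm stayed off it throughout.
- **Push back:** I pushed its inner side back along the unit's +x, 20 mm right of the middle. The fingertip stayed about 45 mm above the hinge line, well above the chuck.
- **Last checks:** Two looks about 1.2 s apart, with the gripper withdrawn, showed the hatch leaning back past upright. I put it at about 1.85 rad from the first of these looks. Before and after pictures show the unit where it stood, and no visible bystander moved. Force readings with the gripper clear were noise only, under about 1 N.
- **What disagreed or could not be checked:**
    - In the last pictures, several network readings of the hatch edge and hinge had unusable depth: the side view was blocked by the gripper, or the depth fell on the background. I relied on the pictures there.
    - In the final views the arm hid the film box, bottle_a and part of the cleaner cassette. All three were visible and in place in an earlier picture, and the arm only passed over or beside them, well clear, afterwards.
    - I did not check the loupe or tweezers separately at the end. The arm stayed well above both.

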